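# Clear a chipped filter plate from the clamping jig into the reject bin

### The arm

A 7-joint arm with a two-finger parallel gripper is mounted at the origin on the work surface. World frame = base frame: x ahead of the robot, y to its left, z up, the work surface at z = 0. Lengths are in m, angles in rad, forces in N, time in s.
With the tool pointing down it reaches from about 0.4 to 0.85 m from the base axis. Payload 10.4 kg.
Tool frame: the origin (TCP) lies on the front face of the gripper's body, between the roots of the fingers; the fingertips stand 73 mm ahead of it and the grasp point (between the pads) lies env.tcp_to_grasp ahead of it (env.tcp_to_grasp is the distance from the TCP to the grasp point, in m); z points along the fingers, y is the direction in which the jaws open and shut (so a half turn about z gives the same grasp; the last joint's range is limited). The gripper opens to 85 mm and grips with 20 to 120 N. Pads are 22 mm wide; open, the fingers measure 114 mm over their backs; the gripper's body (76 mm by 85 mm) begins 54 mm behind the grasp point. The pads swing forward as they close: fully open they stand 13 mm farther back than shut.
Start: joints at [-1.306, 0.332, -0.065, 1.46, 0.022, 1.35, -0.088], TCP at [0.177, 0.599, 0.304] pointing down, gripper open.
Joint ranges: [-2.6, 2.6], [-0.5, 2.12], [-1.47, 1.34], [0.16, 2.42], [-1.27, 4.41], [0.06, 2.06], [-2.6, 2.6]. Speed limits (rad/s): [2.22, 2.22, 2.79, 2.79, 3.14, 3.14, 3.14].

### API

Orientations are given as [roll, pitch, yaw] about the fixed x, y, z axes, in that order (R = Rz(yaw) Ry(pitch) Rx(roll)).
In Python, from bench import env, camera, calibration, order gives the robot as it stands.
- The arm moves only by the tool jog_arm, never from a script. Its argument "steps" is a list of rows, each a list of 7 numbers: the gripper command: -1 is shut, 1 is fully open, values between are in proportion, then the shift along the tool's x, y, z in m, then the turn, a rotation vector about the tool's x, y, z in rad. In form: [[jaw, tx, ty, tz, ax, ay, az], ...]. A call has 1 to 5 rows; each row shifts and turns the pose as measured when the row begins, along the tool's axes as they then stand; what a row does not reach is not made up. A row lasts 1/12 s, in which the tool goes at most 41.7 mm and 7.16 degrees, less where a joint would pass 70% of its speed; a pose out of reach is approached as far as the arm can. A call is refused whole if a number of a shift passes 0.0417 or a number of a turn 0.125, either way. A call with a gripper value outside its range is refused whole. The fingers move at their own pace and stop on an object; the grip force is fixed at half the most. Time passes only in rows, so rows that do not move let the fingers close. It gives the time, the measured TCP pose, the force and the opening at its end, in the units of the state.
- env.sense(): the state, without advancing time (a new reading comes with each control period).
- camera(name): name is "side" or "top" or "wrist"; returns (picture, depth): 420x560x3 uint8, red, green, blue; 420x560 float32, m along the optical axis (not along the pixel's ray), 0 where there is no reading.
- calibration(name): a dict with "mtx" (3x3 intrinsics, pixels), "distortion" ([k1, k2, p1, p2, k3] as OpenCV has them; the pictures are not rectified), "R" (3x3) and "t" (3): a world point X has camera coordinates R X + t. Camera axes: x right, y down, z forward; pixel columns grow to the right and rows downward; lengths in m; the calibration is good to about 2 mm. A picture is of the moment at which its call begins: read the wrist's pose just before it. calibration takes no time and is no camera call; for the wrist camera it gives the pose at the moment of the call.
- order.job_done(): hands the job in, once; it reports no verdict.
The state is a dict: "time": time; "joints": joint angles; "joint_velocities": joint speeds; "joint_torque": joint torques, N m; "position": TCP position; "eef_rot": TCP orientation; "contact_force": force on the tool from outside, world axes, zero at the start; "torque": the same for the moment, N m; "grip_width": finger opening in m.
Only numpy, scipy, OpenCV 4.12 (cv2) and the standard library are available. Lean on these libraries where they do the work, as an engineer would, in place of code of your own. Each camera call takes 0.05 s, during which the arm holds its last target.

### The job

The orange filter glass in the jig is chipped and must go. Swing the toggle clamp's green handle over, without forcing it, until the clamp is wide open, then slide the glass out of the jig's open end, flat on the cart top, and on over the cart's edge so that it drops into the reject bin hanging there. It is cracked glass with sharp edges: touch down on it slowly, press only lightly, move it slowly, never lift it, and leave the clamp open and the other things on the cart where they are.

Things in the scene. Friction and masses are not known exactly. Their poses are not given: they have to be found in the camera images.
- jig: Low U-shaped aluminium frame fixed on the cart's cream top panel, which is its floor. Origin: on the panel, mid of the space inside. +x points out of its open end to the cart's far edge and bin; the clamp is on its +y side. Bars 12 wide, 7 mm high: inner faces of side bars at y = -26 and +26 mm, x -48 to +36 mm; of back bar at x = -36 mm: no finger fits beside or behind the glass at first.
- clamp_bar (a joint): Angle of the toggle clamp's hold-down bar, rad. 0: clamped, the bar level over the glass, its rubber tip pressing the middle of the glass with some 5 N, locked over centre. 1.82: its stop, wide open, swung up and back 104 degrees. Only the green handle moves it: slowly at first, then faster than the handle. Takes about 2 N at the top of the grip; stays where it is left.
- bar_pivot (a point): Hinge of the chromed clamp bar, 34 mm above the panel, at jig x 0, y +76 mm; axes as the jig's. Closed, the bar (17 mm wide) reaches from it 84 mm along -y, its top 40 mm and its spindle's top 51 mm above the panel; the rubber tip is 76 mm from the hinge. Wide open it stands up to 122 mm above the panel, its rubber tip turned to -y, all at jig y above +62 mm.
- clamp_foot (a point): Middle of the clamp's foot on the panel, at jig x 0, y +80 mm; axes as the jig's. The foot is 46 mm (x) by 84 mm (y) and 6 mm high; the two upright cheeks on it span 24 mm in x, y -16 to +36 mm from here, and are 46 mm high. Fixed to the jig.
- handle_top (a point): Middle of the top end of the clamp handle's green grip. z axis along the handle, away from its pin, which is 95 mm below. Grip 14 mm (jig x) by 11 mm thick, 33 to 95 mm from the pin. The handle is upright when clamped and is swung towards jig +y and down, about 81 degrees, to open wide; meanwhile the pin moves from jig y +67, z 52 mm to y +96, z 38 mm.
- plate: Orange filter glass, 70 mm (x) by 50 (y) by 6 thick, about 55 g, flat on the panel in the jig, 1 mm play to each side bar, axes as the jig's. Origin: centre of its underside. Slides easily on the paint, not under the finger pads: 3 to 10 N of fingertip pressure from above carries it along. Breaks if the fingers load it with over 25 N, touch-down included: land at 5 mm/s or less.
- bin: Blue-grey open reject bin fixed to the cart's far edge. Origin: on that straight edge, at the height of the cream top panel (which lies 2 to 7 mm above the robot's base plane), mid-width of the bin; +x points outwards over the bin, y along the edge. The panel ends at x = 0 of this frame. Mouth x +7 to +155 mm, y -116 to +116 mm, rim 12 mm below the panel, foam floor 116 mm below it.
- gimbal: Bystander: black gimbal mount, base 52 by 60 mm, 102 mm high, origin at the centre of its underside. Loose.
- prism_stage: Bystander: cloudy quartz prism on a grey 64 mm square stage, 55 mm high, origin at the centre of its underside. Loose.
- collar: Bystander: dull brass post collar, 32 mm across, 18 mm high, origin at the centre of its underside. Loose.
- fork: Bystander: nickel-plated pedestal fork lying flat, 75 by 32 mm, 16 mm high, origin near the middle of its underside. Loose.

How it is judged:
By the outcome, as a careful person would: the job done as asked, in the order asked, and still so for the second after the job is handed in, with the robot touching nothing.
It also fails if it takes over 70 s, if anything falls off the work surface, if the arm or the gripper's body presses on something with over 40 N, if the wrist force passes 120 N, or if a joint passes its speed limit or range.

## Working session

There is one attempt and no reset: what is moved stays moved. The work goes in short steps, Python scripts to look and compute and a tool call to move; the robot and the scene stay as the last step left them, time stands still between calls to the robot, and variables do not carry over. Pictures are saved under pics/ and viewed, and the job is handed in when it is done.

Besides the shell and the picture viewer there is one more tool, called after "Request:" as name(argument=value, ...), one argument or row to a line, values as JSON. jog_arm: Moves the arm, as the interface text tells. Its arguments: {"type":"object","properties":{"steps":{"type":"array","items":{"type":"array","items":{"type":"number"}}}},"required":["steps"]}

```bash
ls; mkdir -p pics; python3 - <<'E'
from bench import env, camera, calibration, order
import cv2,numpy as np
print(env.sense(), env.tcp_to_grasp)
for n in ["side","top","wrist"]:
    c=calibration(n); print(n,c)
    p,d=camera(n); cv2.imwrite(f"pics/{n}0.png",p[:,:,::-1]); np.savez(f"pics/{n}0.npz",p=p,d=d,**{k:np.array(v) for k,v in c.items()})
print(env.sense()["time"])
E
```

```text
pics
{'time': 0.0, 'joints': array([-1.30559707,  0.33285671, -0.06469716,  1.46098415,  0.0216377 ,
        1.3498788 , -0.08849445]), 'joint_velocities': array([ 2.05160322e-03,  2.50474075e-04,  4.23566074e-05,  1.06810161e-03,
        1.54552842e-03, -1.23829872e-03,  8.26552029e-04]), 'joint_torque': array([ 5.13866653e-04, -6.25446296e+01,  4.92643774e-02, -3.91591358e+01,
        1.60235097e-02,  1.00663278e-02,  3.61616196e-05]), 'position': array([0.17733353, 0.59901947, 0.30310488]), 'eef_rot': array([-3.14016604e+00,  1.05194873e-04,  2.85382652e+00]), 'contact_force': array([ 0.05309083, -0.48685992,  0.13148151]), 'torque': array([0.00825846, 0.01169377, 0.03500083]), 'grip_width': 0.08524947395813166} 0.0539
side {'mtx': array([[398.92290866,   0.        , 283.50260256],
       [  0.        , 398.92290866, 208.40923268],
       [  0.        ,   0.        ,   1.        ]]), 'distortion': array([0.03292017, 0.        , 0.        , 0.        , 0.        ]), 'R': array([[-0.94865685, -0.31628206, -0.00398075],
       [-0.16656666,  0.51021991, -0.84376015],
       [ 0.26889
[... 308 characters left out ...]
 ,  0.        ,  0.        ]), 'R': array([[-0.01094741, -0.99993541,  0.00305576],
       [-0.99702833,  0.01068244, -0.07629153],
       [ 0.07625396, -0.00388188, -0.99708087]]), 't': array([-0.06239439,  0.55172461,  0.78398174])}
wrist {'mtx': array([[330.98604662,   0.        , 280.26075424],
       [  0.        , 330.98604662, 214.76707712],
       [  0.        ,   0.        ,   1.        ]]), 'distortion': array([-0.08243801,  0.        ,  0.        ,  0.        ,  0.        ]), 'R': array([[ 0.28438115,  0.95870965, -0.00177824],
       [ 0.91495314, -0.27084679,  0.29917014],
       [ 0.28633567, -0.08670535, -0.95419813]]), 't': array([-0.62389458, -0.03854429,  0.38107031])}
0.15
```

View pics/side0.png

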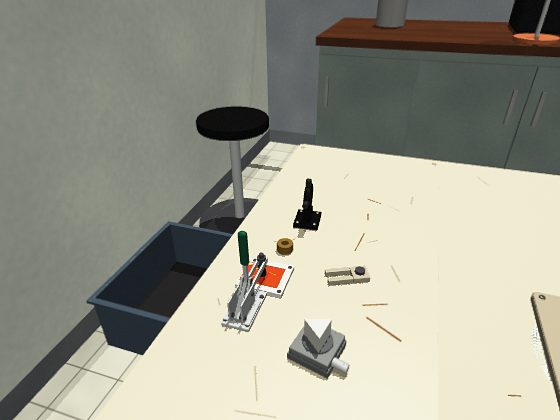

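View pics/top0.png

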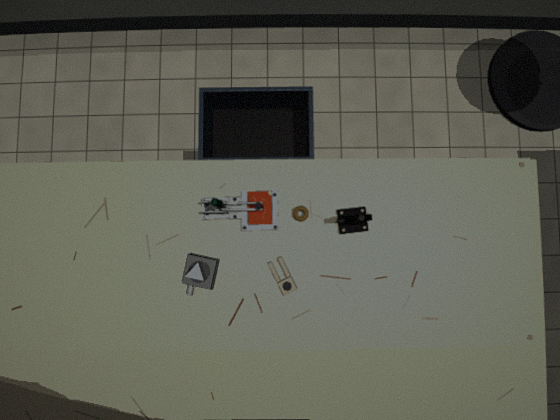

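View pics/wrist0.png

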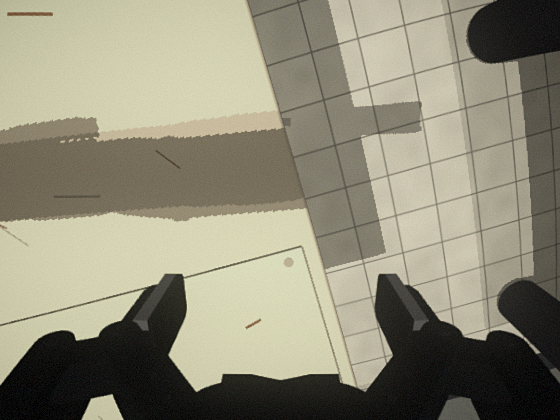

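```bash
cat > h.py <<'E'
import cv2,numpy as np
def load(f):
    return dict(np.load(f))
def ray(c,uv):
    q=cv2.undistortPoints(np.array([[uv]],float),c['mtx'],c['distortion'])[0,0]
    d=c['R'].T@np.array([q[0],q[1],1.]); o=-c['R'].T@c['t']
    return o,d
def onz(c,uv,z):
    o,d=ray(c,uv); return o+d*(z-o[2])/d[2]
def withdepth(c,uv):
    o,d=ray(c,uv); return o+d*c['d'][int(round(uv[1])),int(round(uv[0]))]
def proj(c,X):
    rv=cv2.Rodrigues(c['R'])[0]
    return cv2.projectPoints(np.array(X,float).reshape(-1,3),rv,c['t'],c['mtx'],c['distortion'])[0][:,0]
E
python3 - <<'E'
from h import *
t=load('pics/top0.npz'); s=load('pics/side0.npz')
a=t['p'][150:250,180:310,::-1]; cv2.imwrite('pics/topc.png',cv2.resize(a,None,fx=6,fy=6,interpolation=cv2.INTER_CUBIC))
a=s['p'][220:340,200:310,::-1]; cv2.imwrite('pics/sidec.png',cv2.resize(a,None,fx=5,fy=5,interpolation=cv2.INTER_CUBIC))
for uv in [(260,170),(320,240),(400,250),(230,300)]: print(withdepth(t,uv))
E
```

```text
[ 0.6360852  -0.01159713  0.00533521]
[ 0.48591566 -0.13676972  0.00771268]
[ 0.46279485 -0.30525102  0.00708234]
[0.36351421 0.05223743 0.00823244]
```

View pics/topc.png

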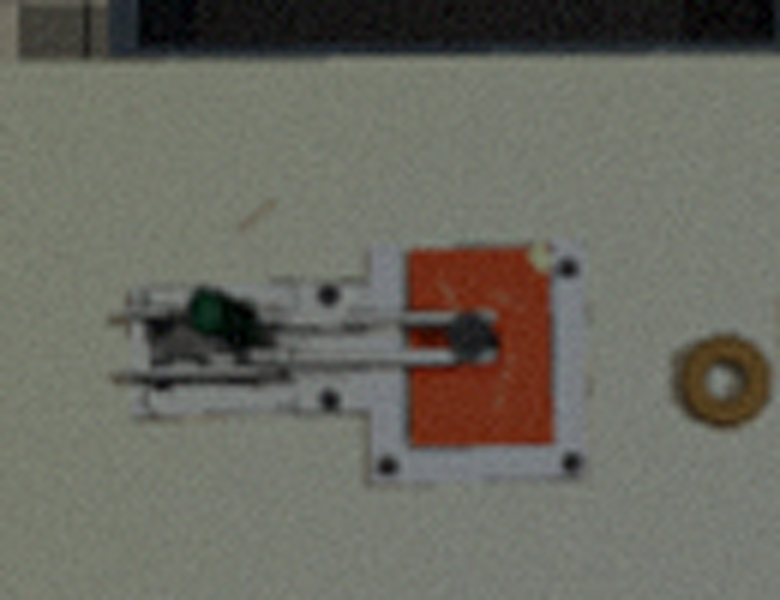

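View pics/sidec.png

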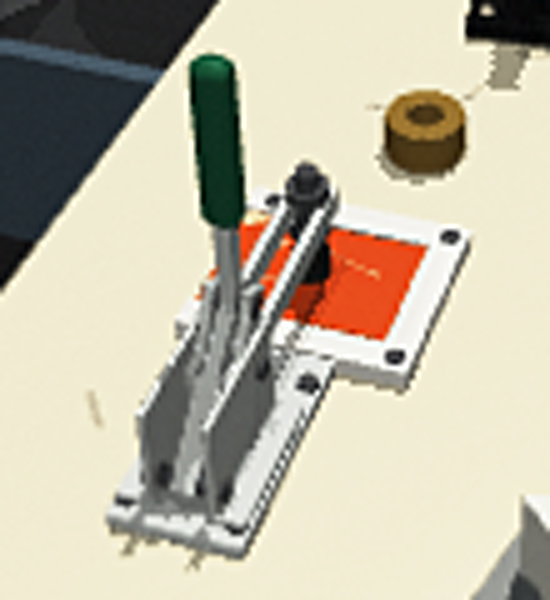

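```bash
python3 - <<'E'
from h import *
from scipy.optimize import least_squares
t=load('pics/top0.npz'); s=load('pics/side0.npz')
print('campos',-s['R'].T@s['t'],-t['R'].T@t['t'])
P=[((-48,38,7),(368,486)),((-48,-38,7),(580,480)),((36,-38,7),(585,243)),((36,38,7),(372,243)),((23,122,6),(132,290)),((-23,122,6),(135,417))]
Q=[((-48,-38,7),(470,235)),((-48,38,7),(408,378)),((23,122,6),(110,515)),((-23,122,6),(243,548))]
X=np.array([p[0] for p in P+Q])/1e3
uv=np.array([((p[1][0]+.5)/6-.5+180,(p[1][1]+.5)/6-.5+150) for p in P]+[((p[1][0]+.5)/5-.5+200,(p[1][1]+.5)/5-.5+220) for p in Q])
def w(v,X):
    c,sn=np.cos(v[2]),np.sin(v[2]); R=np.array([[c,-sn,0],[sn,c,0],[0,0,1]])
    return X@R.T+np.array([v[0],v[1],v[3]])
def f(v):
    Y=w(v,X); 
    return np.concatenate([proj(t,Y[:6])-uv[:6],proj(s,Y[6:])-uv[6:]]).ravel()
def g(v): return np.append(f(v),(v[3]-.0045)/.002)
r=least_squares(g,[.56,-.02,0,.0045]); print(r.x); print(f(r.x).reshape(-1,2).round(2))
v=r.x
print('handle pred top',proj(t,w(v,np.array([[0,.067,.147]]))),'side',proj(s,w(v,np.array([[0,.067,.147]]))))
print('seen top',207/6+180,308/6+150,'side',212/5+200,62/5+220)
# handle triangulate
from h import ray
def tri(a,b):
    o1,d1=ray(t,a);o2,d2=ray(s,b)
    k=np.linalg.lstsq(np.stack([d1,-d2],1),o2-o1,rcond=None)[0]
    return o1+k[0]*d1,o2+k[1]*d2
print(tri((207/6+180,308/6+150),(212/5+200,62/5+220)))
print('handle world',w(v,np.array([[0,.067,.147]])))
# bin edge
for uv_ in [(180,159),(230,158.8),(300,158.5),(400,158)]: print(onz(t,uv_,v[3]))
for n,uv_ in [('gim',(352,221)),('stage',(200,272)),('collar',(300,213)),('fork',(283,275))]: print(n,onz(t,uv_,.02),withdepth(t,uv_))
np.save('jig.npy',v)
E
```

```text
campos [0.34913874 0.48566743 0.48884419] [ 0.4896203  -0.06524081  0.82397577]
[ 0.55595657 -0.00973226  0.00841892  0.00327761]
[[ 0.43 -0.12]
 [ 1.37  0.19]
 [-0.16 -0.16]
 [-0.65  0.54]
 [-0.21 -0.35]
 [-0.66  0.23]
 [ 0.76 -0.54]
 [ 0.1  -0.47]
 [-1.05 -0.  ]
 [ 0.04  0.59]]
handle pred top [[215.29422054 201.54646381]] side [[243.01393083 230.94198359]]
seen top 214.5 201.33333333333334 side 242.4 232.4
(array([0.55593394, 0.05894243, 0.14872535]), array([0.55576153, 0.0588814 , 0.14869719]))
handle world [[0.55539251 0.05726536 0.15027761]]
[0.66249029 0.16059274 0.00327761]
[0.66150361 0.05279737 0.00327761]
[ 0.66049211 -0.09732347  0.00327761]
[ 0.65984232 -0.3130082   0.00327761]
gim [ 0.52451085 -0.20288773  0.02      ] [ 0.5214198  -0.19069323  0.09122632]
stage [0.42281957 0.11227864 0.02      ] [0.42608334 0.10360532 0.05928097]
collar [ 0.54232816 -0.09509938  0.02      ] [ 0.54323976 -0.0956158   0.00609488]
fork [ 0.41512265 -0.05850755  0.02      ] [ 0.41351391 -0.05836215  0.00263861]
```

```bash
cat >> h.py <<'E'
def to(target,yaw=np.pi):
    from bench import env
    from scipy.spatial.transform import Rotation as Ro
    s=env.sense(); R=Ro.from_euler('xyz',s['eef_rot']).as_matrix()
    Rt=Ro.from_euler('xyz',[np.pi,0,yaw]).as_matrix()
    print('t',round(s['time'],2),'pos',s['position'].round(4),'F',s['contact_force'].round(2),'w',round(s['grip_width'],4))
    print('shift',(R.T@(np.array(target)-s['position'])).round(4),'turn',Ro.from_matrix(R.T@Rt).as_rotvec().round(4))
E
python3 - <<'E'
from h import *
from bench import env
to([.5555,.02,.26])
w=load('pics/wrist0.npz'); from scipy.spatial.transform import Rotation as Ro
s=env.sense(); R=Ro.from_euler('xyz',s['eef_rot']).as_matrix()
print('cam in tool',R.T@(-w['R'].T@w['t']-s['position']))
v=np.load('jig.npy')
for th in range(0,86,5):
    a=np.radians(th); ph=104*(th/81)**1.5; b=np.radians(116.6-ph)
    pin=np.array([76+20.1*np.cos(b),34+20.1*np.sin(b)])
    for S in (80,):
        p=pin+S*np.array([np.sin(a),np.cos(a)])+5.5*np.array([-np.cos(a),np.sin(a)])
        print(th,'pin',pin.round(1),'corner jig',p.round(1),'world',(p[0]/1e3+v[1]).round(4),(p[1]/1e3+v[3]).round(4))
E
```

```text
t 0.15 pos [0.1774 0.5991 0.3033] F [-1.26 -0.21  0.04] w 0.0855
shift [-0.5269 -0.4479  0.0438] turn [-1.000e-03 -1.000e-04 -2.878e-01]
cam in tool [ 0.07687545 -0.00027343 -0.07070999]
0 pin [67. 52.] corner jig [ 61.5 132. ] world 0.0518 0.1353
5 pin [67.5 52.2] corner jig [ 69.  132.4] world 0.0593 0.1357
10 pin [68.4 52.6] corner jig [ 76.9 132.4] world 0.0672 0.1356
15 pin [69.7 53.1] corner jig [ 85.1 131.8] world 0.0753 0.1351
20 pin [71.2 53.5] corner jig [ 93.4 130.6] world 0.0837 0.1339
25 pin [72.9 53.9] corner jig [101.8 128.7] world 0.092 0.132
30 pin [74.9 54.1] corner jig [110.1 126.1] world 0.1004 0.1294
35 pin [77.  54.1] corner jig [118.4 122.8] world 0.1087 0.126
40 pin [79.3 53.8] corner jig [126.5 118.6] world 0.1168 0.1219
45 pin [81.7 53.3] corner jig [134.4 113.7] world 0.1246 0.117
50 pin [84.1 52.4] corner jig [141.9 108. ] world 0.1321 0.1113
55 pin [86.5 51.1] corner jig [148.9 101.5] world 0.1392 0.1048
60 pin [88.8 49.5] corner jig [155.4  94.2] world 0.1456 0.0975
65 pin [91.  47.4] corner jig [161.2  86.2] world 0.1514 0.0895
70 pin [92.8 45. ] corner jig [166.1  77.5] world 0.1564 0.0808
75 pin [94.4 42.2] corner jig [170.2  68.2] world 0.1605 0.0715
80 pin [95.5 39. ] corner jig [173.3  58.3] world 0.1636 0.0616
85 pin [96.  35.7] corner jig [175.2  48.1] world 0.1655 0.0514
```

Request:
jog_arm(
  steps=[
    [-1,-0.025,-0.022,0,0,0,-0.1],
    [-1,-0.025,-0.023,0,0,0,-0.1],
    [-1,-0.024,-0.026,0,0,0,-0.09],
    [-1,-0.022,-0.033,0,0,0,0],
    [-1,-0.022,-0.033,0,0,0,0],
  ],
)

```text
time: 0.57
position: [0.2771, 0.451, 0.2996]
eef_rot: [-3.139, -0.006, -3.11]
contact_force: [0.9, 0.4, -1.3]
grip_width: 0.0257
```

Request:
jog_arm(
  steps=[
    [-1,-0.023,-0.034,0,0,0,0.025],
    [-1,-0.023,-0.034,0,0,0,0],
    [-1,-0.023,-0.034,0,0,0,0],
    [-1,-0.023,-0.034,0,0,0,0],
    [-1,-0.023,-0.034,0,0,0,0],
  ],
)

```text
time: 0.98
position: [0.3939, 0.2779, 0.2988]
eef_rot: [-3.139, -0.007, -3.135]
contact_force: [0.6, 0.9, -0.6]
grip_width: 0.0001
```

Request:
jog_arm(
  steps=[
    [-1,-0.023,-0.034,0,0,0,0],
    [-1,-0.023,-0.034,0,0,0,0],
    [-1,-0.023,-0.034,0,0,0,0],
    [-1,-0.023,-0.034,0,0,0,0],
    [-1,0,0,0,0,0,0],
  ],
)

```text
time: 1.4
position: [0.4894, 0.1313, 0.2989]
eef_rot: [-3.138, -0.004, 3.139]
contact_force: [-1.0, -0.6, 0.5]
grip_width: 0.0002
```

```bash
python3 -c "
from h import *
to([.5555,.02,.25],-3.135)"
```

```text
t 1.4 pos [0.4894 0.1313 0.2989] F [-1.03 -0.6   0.5 ] w 0.0002
shift [-0.0666 -0.1109  0.049 ] turn [-0.0037 -0.0044 -0.0096]
```

Request:
jog_arm(
  steps=[
    [-1,-0.02,-0.035,0,0,0,-0.01],
    [-1,-0.02,-0.035,0,0,0,0],
    [-1,-0.02,-0.035,0,0,0,0],
    [-1,-0.005,-0.005,0.02,0,0,0],
    [-1,0,0,0,0,0,0],
  ],
)

```text
time: 1.82
position: [0.5539, 0.0208, 0.2782]
eef_rot: [-3.137, -0.004, -3.136]
contact_force: [-1.0, 1.3, -2.1]
grip_width: 0.0001
```

```bash
cat >> h.py <<'E'
def snap(n,tag):
    from bench import camera,calibration
    c=calibration(n); p,d=camera(n); np.savez(f"pics/{n}{tag}.npz",p=p,d=d,**{k:np.array(v) for k,v in c.items()}); return load(f"pics/{n}{tag}.npz")
def crop(c,f,r0,r1,c0,c1,k): cv2.imwrite(f,cv2.resize(c['p'][r0:r1,c0:c1,::-1],None,fx=k,fy=k,interpolation=cv2.INTER_CUBIC))
E
python3 -c "
from h import *
to([.5555,.02,.21],-3.135)
c=snap('side','1'); crop(c,'pics/side1.png',120,320,170,330,3)"
```

```text
t 1.82 pos [0.5539 0.0208 0.2782] F [-0.98  1.33 -2.05] w 0.0001
shift [-0.0018 -0.0005  0.0682] turn [-0.0044 -0.0036 -0.001 ]
```

View pics/side1.png

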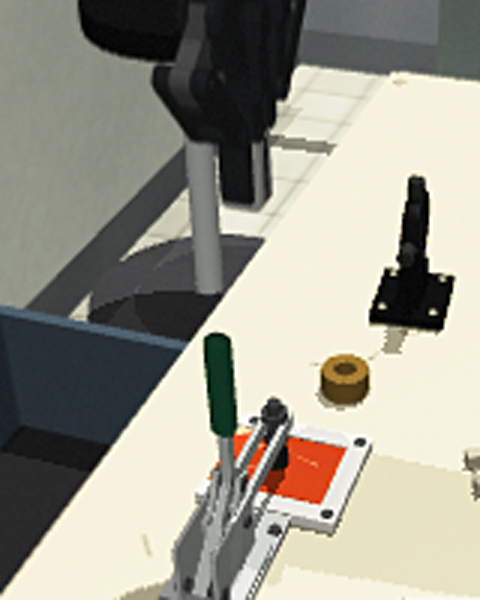

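```bash
python3 -c "
from h import *
c=load('pics/side1.npz')
for L in (.06,.073,.086):
  for dx in(-.011,.011): print(L,[((proj(c,[.554+dx,.0208+dy,.278-L])[0]-[170,120])*3+1).round() for dy in (-.0145,.0145)])
"
```

```text
0.06 [array([277., 167.]), array([255., 194.])]
0.06 [array([235., 160.]), array([211., 187.])]
0.073 [array([278., 190.]), array([256., 218.])]
0.073 [array([237., 183.]), array([213., 211.])]
0.086 [array([279., 213.]), array([257., 242.])]
0.086 [array([238., 206.]), array([215., 235.])]
```

Request:
jog_arm(
  steps=[
    [-1,-0.002,0,0.03,0,0,0],
    [-1,0,0,0.03,0,0,0],
    [-1,0,0,0.01,0,0,0],
    [-1,0,0,0,0,0,0],
  ],
)

```text
time: 2.2
position: [0.5574, 0.0233, 0.2129]
eef_rot: [-3.14, 0.004, -3.134]
contact_force: [-0.1, -0.0, -0.1]
grip_width: 0.0001
```

Request:
jog_arm(
  steps=[
    [-1,0.001,0.008,0.004,0,0,0],
    [-1,0,0.006,0.003,0,0,0],
    [-1,0,0.003,0,0,0,0],
    [-1,0,0.003,0,0,0,0],
    [-1,0,0.003,0,0,0,0],
  ],
)

```text
time: 2.62
position: [0.5573, 0.051, 0.2109]
eef_rot: [3.141, 0.009, -3.131]
contact_force: [0.6, -1.1, -0.3]
grip_width: -0.0002
```

Request:
jog_arm(
  steps=[
    [-1,0.0,0.003,0,0,0,0],
    [-1,0,0.003,0,0,0,0],
    [-1,0,0.003,0,0,0,0],
  ],
)

```text
time: 2.87
position: [0.5578, 0.0612, 0.2124]
eef_rot: [3.141, 0.011, -3.131]
contact_force: [-0.5, -1.4, -0.0]
grip_width: -0.0001
```

```bash
python3 -c "
from h import *
to([.5555,.05,.206],-3.135)
c=snap('side','2'); crop(c,'pics/side2.png',120,320,170,330,3)"
```

```text
t 2.87 pos [0.5578 0.0612 0.2124] F [-0.54 -1.38 -0.02] w -0.0001
shift [ 0.0025 -0.0112  0.0063] turn [0.0007 0.0112 0.0041]
```

View pics/side2.png

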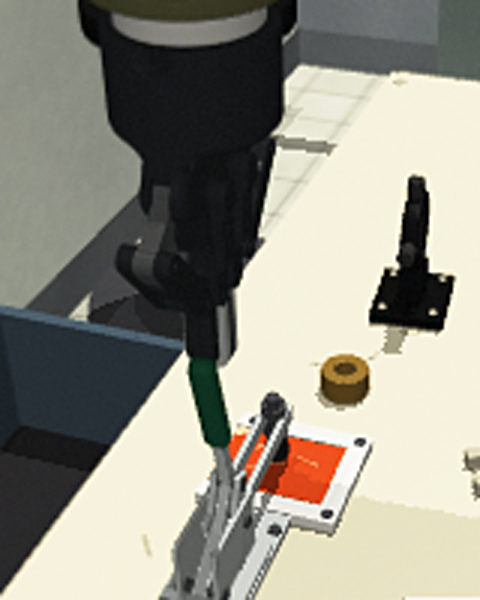

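Request:
jog_arm(
  steps=[
    [-1,0.001,0.004,0.005,0,0.006,0],
    [-1,0.001,0.005,0.004,0,0.005,0],
    [-1,0.001,0.005,0.003,0,0,0],
    [-1,0,0.005,0.003,0,0,0],
    [-1,0,0.005,0.003,0,0,0],
  ],
)

```text
time: 3.33
position: [0.5548, 0.0872, 0.1934]
eef_rot: [3.14, 0.001, -3.132]
contact_force: [0.4, 0.0, 1.2]
grip_width: 0.0001
```

Request:
jog_arm(
  steps=[
    [-1,0,0.005,0.001,0,0,0],
    [-1,0,0.005,0.002,0,0,0],
    [-1,0,0.005,0.003,0,0,0],
    [-1,0,0.005,0.003,0,0,0],
    [-1,0,0.005,0.003,0,0,0],
  ],
)

```text
time: 3.75
position: [0.5542, 0.1153, 0.1796]
eef_rot: [3.141, -0.0, -3.131]
contact_force: [-0.2, -1.7, 0.1]
grip_width: -0.0002
```

```bash
python3 -c "
from h import *
to([.5555,.117,.179],-3.135)
c=snap('side','3'); crop(c,'pics/side3.png',120,320,170,330,3)"
```

```text
t 3.75 pos [0.5542 0.1153 0.1796] F [-0.15 -1.71  0.06] w -0.0002
shift [-0.0013  0.0017  0.0006] turn [ 0.0008 -0.0003  0.0036]
```

View pics/side3.png

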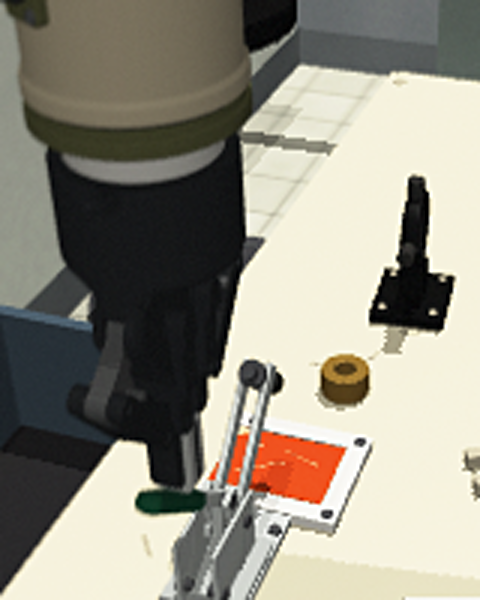

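```bash
python3 -c "
from h import *
from bench import env
print(env.sense()['joints'].round(2))"
```

```text
[-0.61  0.32  0.38  1.79 -0.13  1.07  1.4 ]
```

Request:
jog_arm(
  steps=[
    [-1,0,-0.003,-0.005,0,0,0],
    [-1,0,-0.002,-0.015,0,0,0],
    [-1,0,0,-0.015,0,0,0],
    [-1,0,0,0,0,0,-0.12],
    [-1,0,0,0,0,0,-0.12],
  ],
)

```text
time: 4.22
position: [0.5534, 0.1112, 0.2156]
eef_rot: [3.141, -0.003, -2.886]
contact_force: [0.5, -0.2, -0.9]
grip_width: 0.0003
```

```bash
python3 -c "
from h import *
from bench import env
print(env.sense()['joints'].round(2)); to([.556,.12,.21],-1.565)"
```

```text
[-0.58  0.27  0.36  1.75 -0.1   1.14  1.63]
t 4.22 pos [0.5534 0.1112 0.2156] F [ 0.54 -0.23 -0.89] w 0.0003
shift [-0.0048  0.0078  0.0056] turn [ 0.003  -0.002  -1.3213]
```

Request:
jog_arm(
  steps=[
    [-1,0,0,0,0,0,0.124],
    [-1,0,0,0,0,0,0.124],
    [-1,0,0,0,0,0,0.124],
    [-1,0,0,0,0,0,0.124],
    [-1,0,0,0,0,0,0.124],
  ],
)

```text
time: 4.63
position: [0.5544, 0.1088, 0.2192]
eef_rot: [3.14, -0.001, 2.787]
contact_force: [0.2, -0.2, -0.3]
grip_width: -0.0
```

Request:
jog_arm(
  steps=[
    [-1,0,0,0,0,0,0.124],
    [-1,0,0,0,0,0,0.124],
    [-1,0,0,0,0,0,0.124],
    [-1,0,0,0,0,0,0.124],
    [-1,0,0,0,0,0,0.124],
  ],
)

```text
time: 5.05
position: [0.5549, 0.1066, 0.2218]
eef_rot: [3.138, -0.002, 2.163]
contact_force: [-0.2, 0.9, 0.3]
grip_width: -0.0
```

Request:
jog_arm(
  steps=[
    [-1,0,0,0,0,0,0.124],
    [-1,0,0,0,0,0,0.124],
    [-1,0,0,0,0,0,0.124],
    [-1,0,0,0,0,0,0.124],
    [-1,0,0,0,0,0,0.08],
  ],
)

```text
time: 5.47
position: [0.5553, 0.1045, 0.2244]
eef_rot: [3.138, -0.005, 1.575]
contact_force: [0.1, -0.0, -0.4]
grip_width: 0.0001
```

```bash
python3 -c "
from h import *
from bench import env
print(env.sense()['joints'].round(2)); to([.556,.118,.19],1.577)"
```

```text
[-0.79  0.29  0.62  1.76 -0.18  1.15 -0.11]
t 5.47 pos [0.5553 0.1045 0.2244] F [ 0.06 -0.02 -0.41] w 0.0001
shift [0.0133 0.0007 0.0345] turn [ 0.0035 -0.0047 -0.0016]
```

Request:
jog_arm(
  steps=[
    [-1,0.007,0,0.01,0,0,0],
    [-1,0.007,0,0.01,0,0,0],
    [-1,0.007,0,0.006,0,0,0],
    [-1,0.002,0,0.002,0,0,0],
  ],
)

```text
time: 5.8
position: [0.5556, 0.129, 0.1952]
eef_rot: [3.136, -0.006, 1.577]
contact_force: [-0.4, 0.3, -0.4]
grip_width: 0.0004
```

```bash
python3 -c "
from h import *
to([.5555,.127,.185],1.577)
c=snap('side','4'); crop(c,'pics/side4.png',120,320,170,330,3)"
```

```text
t 5.8 pos [0.5556 0.129  0.1952] F [-0.4   0.31 -0.41] w 0.0004
shift [-0.0021 -0.0002  0.0102] turn [ 0.0051 -0.006   0.0002]
```

View pics/side4.png

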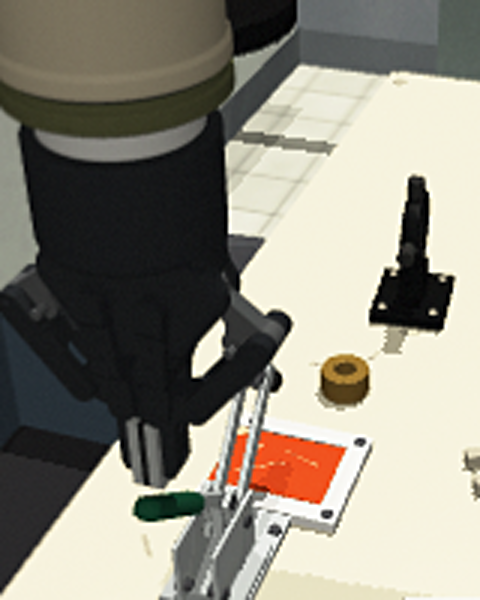

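Request:
jog_arm(
  steps=[
    [-1,0.0,0,0.004,0,0,0],
    [-1,0,0,0.004,0,0,0],
    [-1,0.002,0,0.004,0,0,0],
    [-1,0.003,0,0.004,0,0,0],
    [-1,0.003,0,0.004,0,0,0],
  ],
)

```text
time: 6.27
position: [0.5561, 0.1369, 0.1739]
eef_rot: [3.136, -0.006, 1.58]
contact_force: [-0.4, -0.3, 0.4]
grip_width: -0.0002
```

Request:
jog_arm(
  steps=[
    [-1,0.003,0,0.004,0,0,0],
    [-1,0.003,0,0.004,0,0,0],
    [-1,0.002,0,0.004,0,0,0],
    [-1,0.002,0,0.004,0,0,0],
  ],
)

```text
time: 6.6
position: [0.5561, 0.1484, 0.1562]
eef_rot: [3.136, -0.006, 1.58]
contact_force: [0.6, 0.7, 0.6]
grip_width: -0.0004
```

```bash
python3 -c "
from h import *
to([.5555,.1575,.1355],1.577)
c=snap('side','5'); crop(c,'pics/side5.png',120,320,170,330,3)"
```

```text
t 6.6 pos [0.5561 0.1484 0.1562] F [0.59 0.68 0.65] w -0.0004
shift [ 0.009  -0.0006  0.0208] turn [ 0.0056 -0.0058  0.003 ]
```

View pics/side5.png

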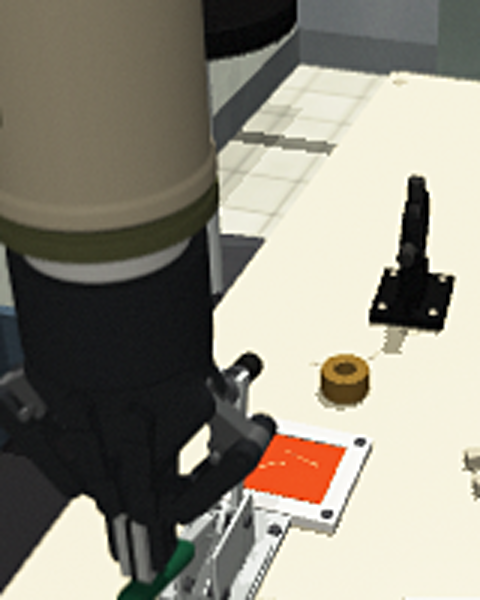

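Request:
jog_arm(
  steps=[
    [-1,0.002,0,0.003,0,0,0],
    [-1,0.001,0,0.003,0,0,0],
    [-1,0.001,0,0.003,0,0,0],
    [-1,0.001,0,0.003,0,0,0],
  ],
)

```text
time: 6.98
position: [0.5558, 0.1544, 0.1426]
eef_rot: [3.137, -0.006, 1.581]
contact_force: [-1.1, 0.1, 1.4]
grip_width: -0.0001
```

Request:
jog_arm(
  steps=[
    [-1,0.001,0,0.002,0,0,0],
    [-1,0.001,0,0.002,0,0,0],
  ],
)

```text
time: 7.15
position: [0.5558, 0.1563, 0.138]
eef_rot: [3.137, -0.005, 1.58]
contact_force: [-0.4, -0.6, 1.4]
grip_width: 0.0
```

```bash
python3 -c "
from h import *
to([.5555,.1575,.1355],1.577)
c=snap('side','6'); crop(c,'pics/side6.png',180,340,170,330,4)
c=snap('top','6'); crop(c,'pics/top6.png',150,250,180,310,6)"
```

```text
t 7.15 pos [0.5558 0.1563 0.138 ] F [-0.44 -0.57  1.43] w 0.0
shift [ 0.0012 -0.0003  0.0025] turn [ 0.0049 -0.0052  0.0033]
```

View pics/side6.png

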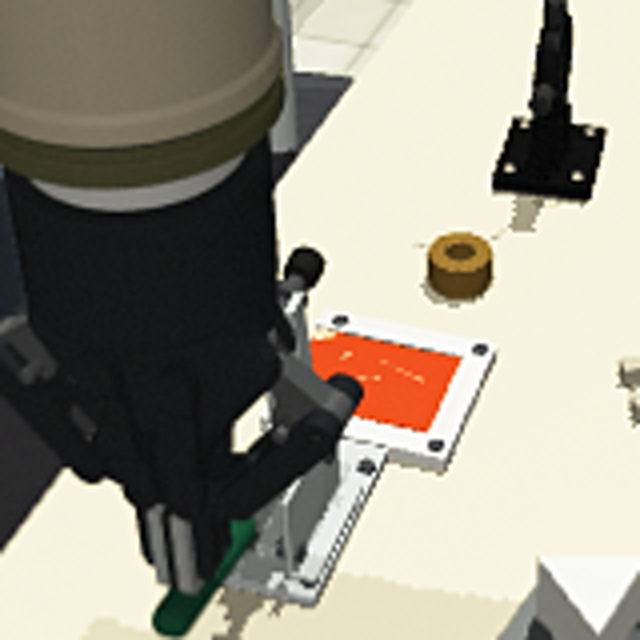

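View pics/top6.png

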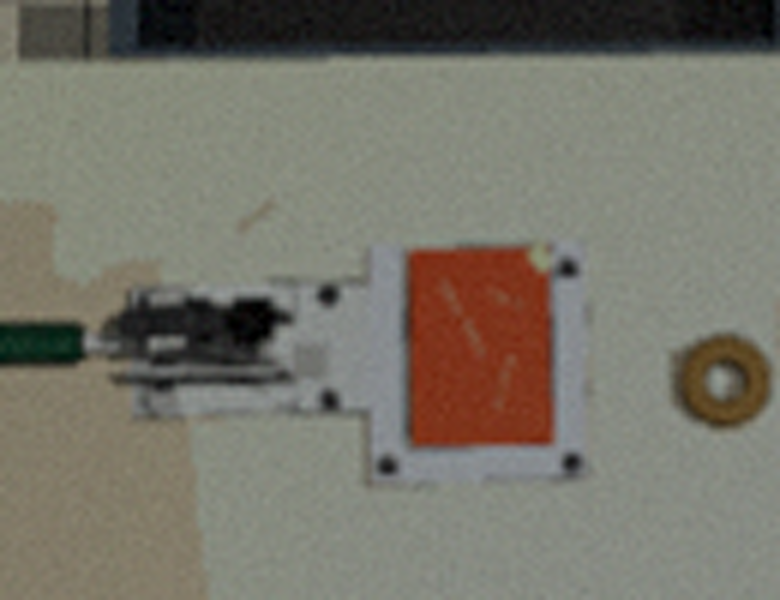

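Request:
jog_arm(
  steps=[
    [-1,0.0005,0,0.0015,0,0,0],
    [-1,0.0003,0,0.0015,0,0,0],
  ],
)

```text
time: 7.42
position: [0.5559, 0.1572, 0.135]
eef_rot: [3.137, -0.005, 1.58]
contact_force: [-0.7, -0.2, 1.9]
grip_width: -0.0002
```

Request:
jog_arm(
  steps=[
    [-1,0.0003,0,0.0015,0,0,0],
    [-1,0,0,0.001,0,0,0],
  ],
)

```text
time: 7.58
position: [0.5558, 0.1578, 0.1324]
eef_rot: [3.137, -0.006, 1.58]
contact_force: [-0.4, 0.2, 3.6]
grip_width: -0.0002
```

Request:
jog_arm(
  steps=[
    [-1,0,0,0.001,0,0,0],
  ],
)

```text
time: 7.67
position: [0.5559, 0.158, 0.1316]
eef_rot: [3.136, -0.006, 1.58]
contact_force: [-2.0, 0.5, 7.9]
grip_width: -0.0003
```

Request:
jog_arm(
  steps=[
    [-1,0,0,0.001,0,0,0],
  ],
)

```text
time: 7.75
position: [0.5561, 0.1581, 0.1311]
eef_rot: [3.136, -0.007, 1.581]
contact_force: [-3.3, -0.9, 9.5]
grip_width: -0.0
```

At the stop (force rose while motion stalled). Back off upward.

Request:
jog_arm(
  steps=[
    [-1,0,0,-0.003,0,0,0],
    [-1,0.001,0,-0.02,0,0,0],
    [-1,0,0,-0.035,0,0,0],
    [-1,0,0,-0.035,0,0,0],
    [-1,0,0,-0.02,0,0,-0.1],
  ],
)

```text
time: 8.17
position: [0.5529, 0.1573, 0.2426]
eef_rot: [-3.138, -0.001, 1.678]
contact_force: [0.0, 0.9, 0.7]
grip_width: -0.0
```

```bash
python3 -c "
from h import *
to([.54,-.01,.22],-2.5)
c=snap('side','7'); crop(c,'pics/side7.png',180,340,170,330,4)
c=snap('top','7'); crop(c,'pics/top7.png',150,250,150,310,5)
v=np.load('jig.npy')
for n in('side','top'):
  c=load(f'pics/{n}7.npz')
  for ph in (95,100,104):
    b=np.radians(180-ph); q=np.array([0,76+84*np.cos(b),34+84*np.sin(b)])/1e3
    m=np.radians(81)
    print(n,ph,proj(c,[v[0]-.0084*q[1],v[1]+q[1],v[3]+q[2]]))
  print(proj(c,[v[0]-.0016,v[1]+.190,v[3]+.053]))
"
```

```text
t 8.17 pos [0.5529 0.1573 0.2426] F [0.03 0.95 0.67] w -0.0
shift [-0.165  -0.0307  0.0224] turn [-7.0000e-04 -4.7000e-03 -2.1049e+00]
side 95 [[239.81217776 253.53024204]]
side 100 [[237.85817308 257.08050709]]
side 104 [[236.31120334 260.180857  ]]
[[210.85012458 340.3285523 ]]
top 95 [[209.27061741 203.25195404]]
top 100 [[205.40389197 203.37648205]]
top 104 [[202.41488782 203.49747038]]
[[162.35556724 207.2391041 ]]
```

View pics/side7.png

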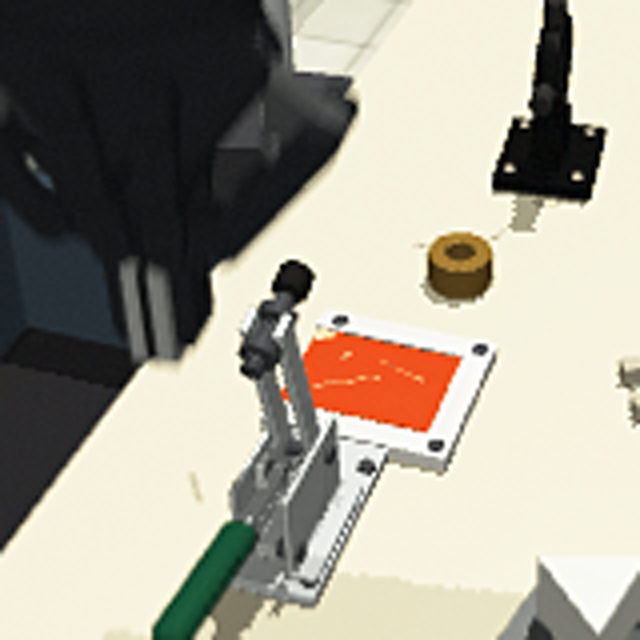

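View pics/top7.png

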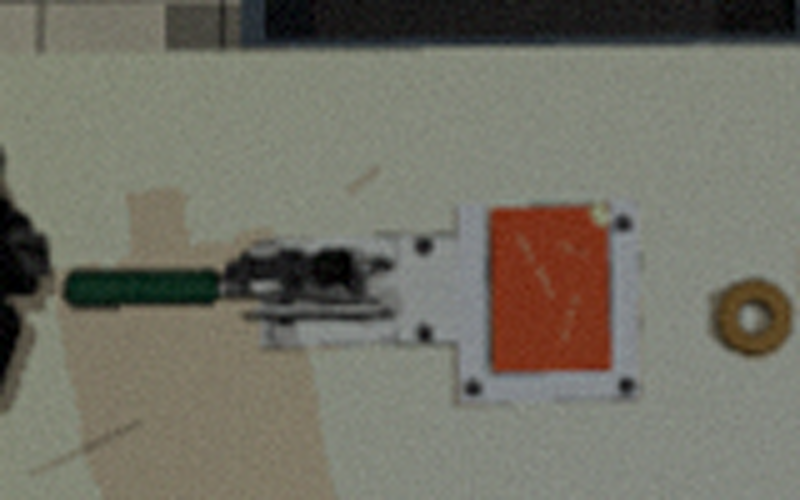

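Request:
jog_arm(
  steps=[
    [-1,-0.034,-0.005,0,0,0,0],
    [-1,-0.034,-0.005,0,0,0,0],
    [-1,-0.034,-0.005,0,0,0,0],
    [-1,-0.034,-0.005,0,0,0,0],
    [-1,-0.02,-0.003,0,0,0,-0.12],
  ],
)

```text
time: 8.68
position: [0.5481, 0.0021, 0.24]
eef_rot: [3.141, -0.006, 1.811]
contact_force: [-0.2, -0.3, -0.7]
grip_width: -0.0
```

Request:
jog_arm(
  steps=[
    [-1,0,0,0,0,0,-0.124],
    [-1,0,0,0,0,0,-0.124],
    [-1,0,0,0,0,0,-0.124],
    [-1,0,0,0,0,0,-0.124],
    [-1,0,0,0,0,0,-0.124],
  ],
)

```text
time: 9.1
position: [0.5458, -0.0068, 0.2359]
eef_rot: [-3.141, -0.005, 2.436]
contact_force: [0.3, 0.5, -0.3]
grip_width: -0.0003
```

Request:
jog_arm(
  steps=[
    [-1,0,0,0,0,0,-0.124],
    [-1,0,0,0,0,0,-0.124],
    [-1,0,0,0,0,0,-0.124],
    [-1,0,0,0,0,0,-0.124],
    [-1,0,0,0,0,0,-0.124],
  ],
)

```text
time: 9.52
position: [0.5441, -0.007, 0.231]
eef_rot: [3.14, -0.01, 3.062]
contact_force: [-0.2, -0.1, -0.2]
grip_width: -0.0002
```

Request:
jog_arm(
  steps=[
    [-1,0,0,0,0,0,-0.124],
    [-1,0,0,0,0,0,-0.124],
    [-1,0,0,0,0,0,-0.124],
    [-1,0,0,0,0,0,-0.124],
    [-1,0,0,0,0,0,-0.124],
  ],
)

```text
time: 9.93
position: [0.5424, -0.0068, 0.226]
eef_rot: [3.132, -0.012, -2.596]
contact_force: [0.0, -0.5, 0.0]
grip_width: 0.0002
```

```bash
python3 -c "
from h import *
from bench import env
print(env.sense()['joints'].round(2)); to([.539,-.012,.14],-2.45)"
```

```text
[-0.44  0.22  0.42  1.79 -0.1   1.16  2.13]
t 9.93 pos [ 0.5424 -0.0068  0.226 ] F [ 0.04 -0.5   0.01] w 0.0002
shift [ 0.0046 -0.0034  0.086 ] turn [ 0.0102 -0.011  -0.1463]
```

Request:
jog_arm(
  steps=[
    [-1,0.004,-0.003,0.0,0.01,-0.011,-0.12],
    [-1,0,0,0.03,0,0,-0.02],
    [-1,0,0,0.03,0,0,0],
    [-1,0,0,0.025,0,0,0],
    [-1,0,0,0,0,0,0],
  ],
)

```text
time: 10.35
position: [0.5399, -0.0115, 0.1357]
eef_rot: [-3.142, 0.001, -2.445]
contact_force: [-1.6, 0.5, 0.4]
grip_width: -0.0001
```

```bash
python3 -c "
from h import *
to([.539,-.012,.1],-2.45)
c=snap('side','8'); crop(c,'pics/side8.png',180,340,170,330,4)"
```

```text
t 10.35 pos [ 0.5399 -0.0115  0.1357] F [-1.58  0.45  0.41] w -0.0001
shift [0.001  0.0002 0.0357] turn [-0.0001  0.0013  0.0046]
```

View pics/side8.png

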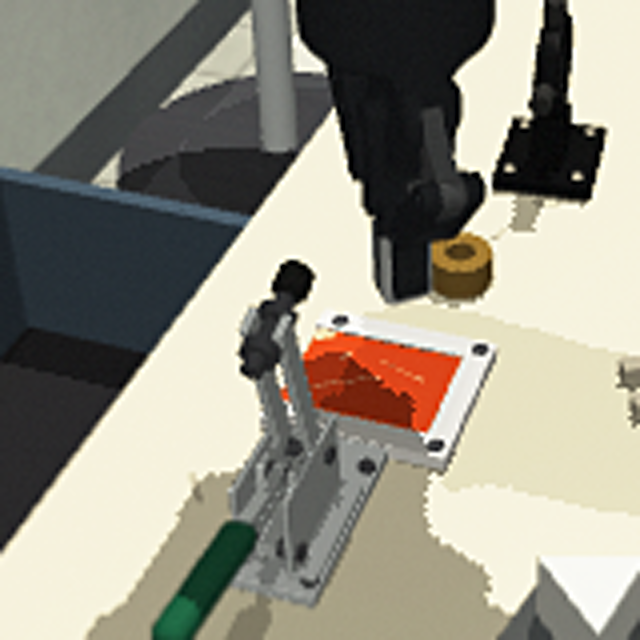

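Request:
jog_arm(
  steps=[
    [-1,0,0,0.018,0,0,0],
    [-1,0,0,0.014,0,0,0],
    [-1,0,0,0.006,0,0,0],
    [-1,0,0,0,0,0,0],
  ],
)

```text
time: 10.73
position: [0.5433, -0.0117, 0.1031]
eef_rot: [-3.138, 0.006, -2.448]
contact_force: [-0.3, -0.1, -0.7]
grip_width: 0.0
```

Request:
jog_arm(
  steps=[
    [-1,0,0,0,0,0,0],
    [-1,0,0,0.0,0,0,0],
  ],
)

```text
time: 10.9
position: [0.5443, -0.0117, 0.1053]
eef_rot: [-3.137, 0.008, -2.449]
contact_force: [-1.0, 0.2, 0.0]
grip_width: 0.0005
```

Request:
jog_arm(
  steps=[
    [-1,0,0,0.0004,0,0,0],
    [-1,0,0,0.0004,0,0,0],
    [-1,0,0,0.0004,0,0,0],
    [-1,0,0,0.0004,0,0,0],
    [-1,0,0,0.0004,0,0,0],
  ],
)

```text
time: 11.32
position: [0.5461, -0.0115, 0.1066]
eef_rot: [-3.134, 0.013, -2.449]
contact_force: [-0.2, 0.1, 0.3]
grip_width: -0.0
```

```bash
python3 -c "
from h import *
to([.539,-.012,.092],-2.45)"
```

```text
t 11.32 pos [ 0.5461 -0.0115  0.1066] F [-0.16  0.08  0.25] w -0.0
shift [0.006  0.0042 0.0145] turn [-0.0071  0.0127  0.0009]
```

Request:
jog_arm(
  steps=[
    [-1,0.002,0.0015,0.005,-0.003,0.004,0],
    [-1,0.002,0.0015,0.005,-0.003,0.004,0],
    [-1,0.002,0.0015,0.003,-0.003,0.005,0],
    [-1,0.0006,0.0005,0.001,-0.001,0.002,0],
    [-1,0.0003,0.0003,0.001,-0.0005,0.001,0],
  ],
)

```text
time: 11.73
position: [0.5363, -0.0119, 0.0896]
eef_rot: [3.137, -0.006, -2.449]
contact_force: [-0.1, 0.6, 0.5]
grip_width: 0.0004
```

```bash
python3 -c "
from h import *
to([.539,-.012,.092],-2.45)"
```

```text
t 11.73 pos [ 0.5363 -0.0119  0.0896] F [-0.06  0.58  0.49] w 0.0004
shift [-0.002  -0.0018 -0.0024] turn [ 0.0049 -0.0056  0.0007]
```

Request:
jog_arm(
  steps=[
    [-1,-0.0008,-0.0006,0.0009,0.001,-0.001,0],
    [-1,-0.0006,-0.0005,0.0009,0.001,-0.001,0],
    [-1,-0.0003,-0.0003,0.001,0,0,0],
    [-1,0.0003,0.0002,0.001,0,0,0],
  ],
)

```text
time: 12.07
position: [0.5382, -0.0119, 0.0852]
eef_rot: [3.139, -0.004, -2.449]
contact_force: [0.1, -0.0, -0.7]
grip_width: 0.0005
```

```bash
python3 -c "
from h import *
to([.539,-.012,.083],-2.45)"
```

```text
t 12.07 pos [ 0.5382 -0.0119  0.0852] F [ 0.07 -0.01 -0.67] w 0.0005
shift [-0.0005 -0.0006  0.0022] turn [ 0.0028 -0.0038  0.0008]
```

Request:
jog_arm(
  steps=[
    [-1,0,0,0.0003,0.0005,-0.0005,0],
  ],
)

```text
time: 12.15
position: [0.5382, -0.0119, 0.0848]
eef_rot: [3.139, -0.003, -2.449]
contact_force: [-0.6, 0.8, 0.2]
grip_width: 0.0003
```

Request:
jog_arm(
  steps=[
    [-1,0,0,0.0005,0.0005,-0.0005,0],
  ],
)

```text
time: 12.23
position: [0.5383, -0.0119, 0.0844]
eef_rot: [3.14, -0.003, -2.449]
contact_force: [-4.6, 0.8, 11.4]
grip_width: 0.0004
```

Request:
jog_arm(
  steps=[
    [-1,0,0,0.0006,0.0005,-0.0005,0],
  ],
)

```text
time: 12.32
position: [0.5386, -0.0119, 0.0844]
eef_rot: [3.141, -0.002, -2.449]
contact_force: [-4.2, 0.1, 12.5]
grip_width: -0.0
```

Request:
jog_arm(
  steps=[
    [-1,-0.0002,-0.0002,0.0001,0.0,0.0,0],
  ],
)

```text
time: 12.4
position: [0.539, -0.012, 0.0846]
eef_rot: [3.141, -0.001, -2.449]
contact_force: [0.0, 1.1, 0.4]
grip_width: -0.0001
```

Request:
jog_arm(
  steps=[
    [-1,-0.0008,-0.0006,0.0002,0.0,0.0,0],
  ],
)

```text
time: 12.48
position: [0.5401, -0.0119, 0.0846]
eef_rot: [3.141, -0.001, -2.449]
contact_force: [-0.2, 0.3, 0.8]
grip_width: -0.0001
```

Request:
jog_arm(
  steps=[
    [-1,0,0,0.0005,0.0,0.0,0],
  ],
)

```text
time: 12.57
position: [0.5404, -0.0119, 0.0844]
eef_rot: [3.141, -0.0, -2.449]
contact_force: [-3.2, 1.3, 10.1]
grip_width: -0.0003
```

Request:
jog_arm(
  steps=[
    [-1,-0.0004,-0.0003,0.0005,0.0,0.0,0],
  ],
)

```text
time: 12.65
position: [0.5411, -0.0119, 0.0844]
eef_rot: [3.141, 0.0, -2.449]
contact_force: [-2.8, 0.1, 10.7]
grip_width: 0.0
```

Request:
jog_arm(
  steps=[
    [-1,-0.0008,-0.0006,0.0005,0.0,0.0,0],
  ],
)

```text
time: 12.73
position: [0.5423, -0.0119, 0.0844]
eef_rot: [3.141, 0.001, -2.45]
contact_force: [-2.4, -0.2, 6.7]
grip_width: -0.0002
```

Request:
jog_arm(
  steps=[
    [-1,-0.001,-0.0008,0.0005,-0.0004,0.0006,0],
    [-1,-0.0012,-0.001,0.0005,-0.0004,0.0006,0],
  ],
)

```text
time: 12.9
position: [0.5457, -0.0119, 0.0845]
eef_rot: [3.141, 0.0, -2.45]
contact_force: [-2.0, -0.6, 7.7]
grip_width: 0.0003
```

Request:
jog_arm(
  steps=[
    [-1,-0.0014,-0.0011,0.0005,-0.0004,0.0006,0],
    [-1,-0.0014,-0.0011,0.0005,-0.0004,0.0006,0],
  ],
)

```text
time: 13.07
position: [0.5498, -0.0119, 0.0844]
eef_rot: [3.14, 0.0, -2.45]
contact_force: [-2.6, 0.4, 7.3]
grip_width: 0.0003
```

```bash
python3 -c "
from h import *
to([.66,-.012,.0844],-2.45)
c=snap('side','9'); crop(c,'pics/side9.png',180,340,170,330,4)
c=snap('top','9'); crop(c,'pics/top9.png',140,250,150,310,5)"
```

```text
t 13.07 pos [ 0.5498 -0.0119  0.0844] F [-2.59  0.44  7.26] w 0.0003
shift [-0.0848 -0.0704 -0.0001] turn [0.0017 0.0001 0.0001]
```

View pics/side9.png

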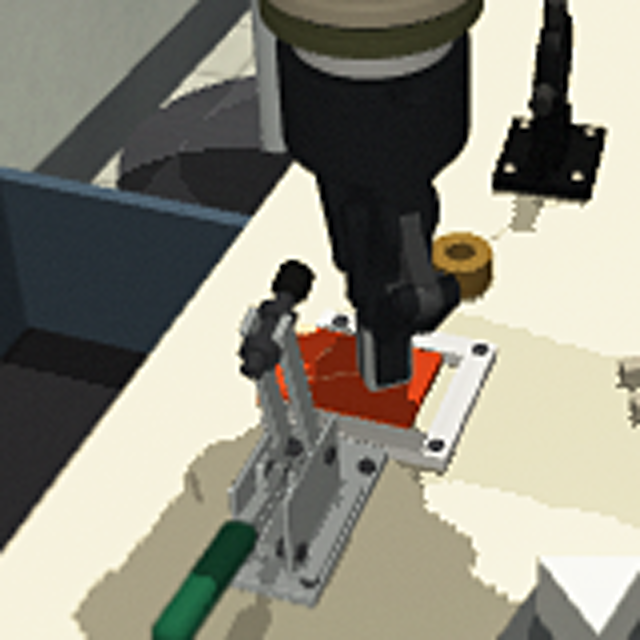

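View pics/top9.png

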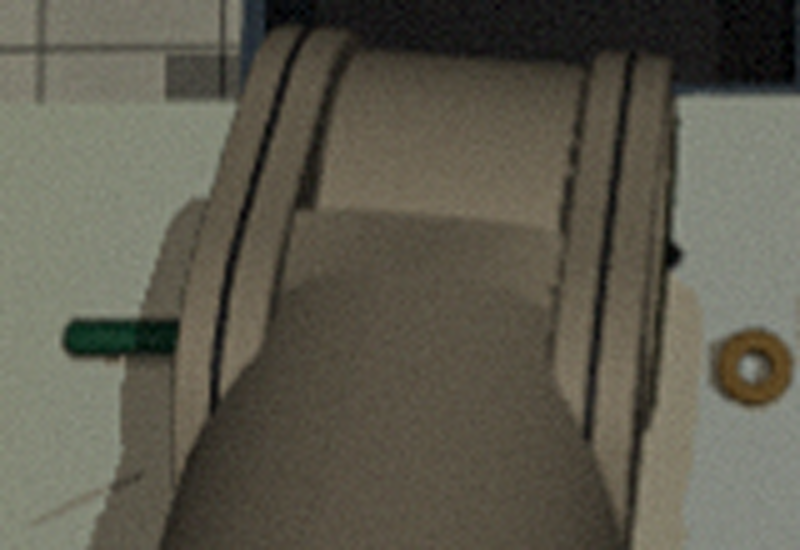

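Request:
jog_arm(
  steps=[
    [-1,-0.0015,-0.0013,0.0005,-0.0002,0.0006,0],
    [-1,-0.0015,-0.0013,0.0005,-0.0002,0.0006,0],
    [-1,-0.0015,-0.0013,0.0005,-0.0002,0.0006,0],
    [-1,-0.0015,-0.0013,0.0005,-0.0002,0.0006,0],
  ],
)

```text
time: 13.5
position: [0.5591, -0.0118, 0.0845]
eef_rot: [3.14, 0.0, -2.45]
contact_force: [-1.9, 0.9, 7.4]
grip_width: -0.0001
```

Request:
jog_arm(
  steps=[
    [-1,-0.0015,-0.0013,0.0005,-0.0002,0.0006,0],
    [-1,-0.0015,-0.0013,0.0005,-0.0002,0.0006,0],
    [-1,-0.0015,-0.0013,0.0005,-0.0002,0.0006,0],
    [-1,-0.0015,-0.0013,0.0005,-0.0002,0.0006,0],
  ],
)

```text
time: 13.83
position: [0.5683, -0.0117, 0.0845]
eef_rot: [3.139, -0.0, -2.45]
contact_force: [-3.0, -0.1, 7.1]
grip_width: -0.0002
```

Steady at ~7 N. Continue.

Request:
jog_arm(
  steps=[
    [-1,-0.0015,-0.0013,0.0005,0,0.0006,0],
    [-1,-0.0015,-0.0013,0.0005,0,0.0006,0],
    [-1,-0.0015,-0.0013,0.0005,0,0.0006,0],
    [-1,-0.0015,-0.0013,0.0005,0,0.0006,0],
    [-1,-0.0015,-0.0013,0.0005,0,0.0006,0],
  ],
)

```text
time: 14.25
position: [0.5798, -0.0115, 0.0845]
eef_rot: [3.139, -0.001, -2.45]
contact_force: [-1.9, 0.4, 7.1]
grip_width: -0.0
```

Request:
jog_arm(
  steps=[
    [-1,-0.0015,-0.0013,0.0005,0,0.0006,0],
    [-1,-0.0015,-0.0013,0.0005,0,0.0006,0],
    [-1,-0.0015,-0.0013,0.0005,0,0.0006,0],
    [-1,-0.0015,-0.0013,0.0005,0,0.0006,0],
    [-1,-0.0015,-0.0013,0.0005,0,0.0006,0],
  ],
)

```text
time: 14.67
position: [0.5913, -0.0114, 0.0844]
eef_rot: [3.139, -0.002, -2.45]
contact_force: [-1.7, 0.3, 7.0]
grip_width: -0.0002
```

Request:
jog_arm(
  steps=[
    [-1,-0.0015,-0.0013,0.0005,0,0.0006,0],
    [-1,-0.0015,-0.0013,0.0005,0,0.0006,0],
    [-1,-0.0015,-0.0013,0.0005,0,0.0006,0],
    [-1,-0.0015,-0.0013,0.0005,0,0.0006,0],
    [-1,-0.0015,-0.0013,0.0005,0,0.0006,0],
  ],
)

```text
time: 15.08
position: [0.6028, -0.0113, 0.0845]
eef_rot: [3.139, -0.003, -2.45]
contact_force: [-2.9, 1.3, 6.5]
grip_width: 0.0001
```

```bash
python3 -c "
from h import *
to([.66,-.012,.0844],-2.45)
c=snap('side','10'); crop(c,'pics/side10.png',180,340,170,330,4)"
```

```text
t 15.08 pos [ 0.6028 -0.0113  0.0845] F [-2.91  1.32  6.52] w 0.0001
shift [-0.0436 -0.037  -0.0001] turn [ 0.0027 -0.0025  0.0003]
```

View pics/side10.png

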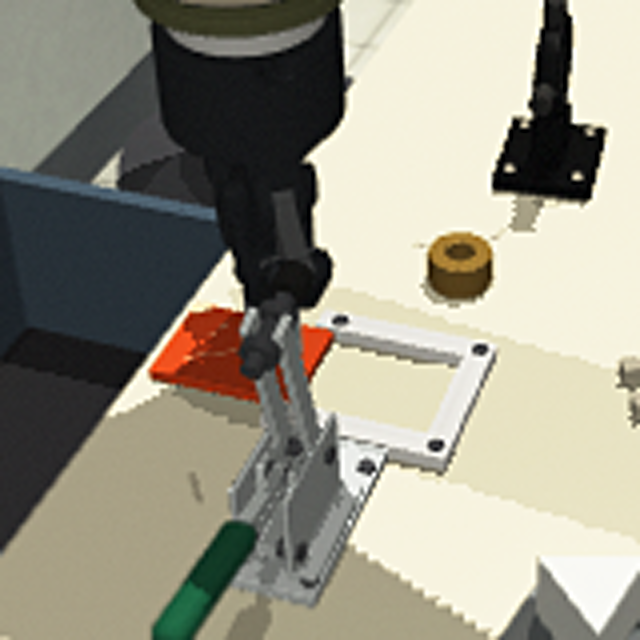

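Request:
jog_arm(
  steps=[
    [-1,-0.0015,-0.0013,0.0005,0.0003,0,0],
    [-1,-0.0015,-0.0013,0.0005,0.0003,0,0],
    [-1,-0.0015,-0.0013,0.0005,0.0003,0,0],
    [-1,-0.0015,-0.0013,0.0005,0.0003,0,0],
    [-1,-0.0015,-0.0013,0.0005,0.0003,0,0],
  ],
)

```text
time: 15.55
position: [0.6146, -0.0112, 0.0845]
eef_rot: [3.141, 0.0, -2.449]
contact_force: [-1.0, 0.2, 6.7]
grip_width: 0.0001
```

Request:
jog_arm(
  steps=[
    [-1,-0.0015,-0.0013,0.0005,0.0003,0,0],
    [-1,-0.0015,-0.0013,0.0005,0.0003,0,0],
    [-1,-0.0015,-0.0013,0.0005,0.0003,0,0],
    [-1,-0.0015,-0.0013,0.0005,0.0003,0,0],
    [-1,-0.0015,-0.0013,0.0005,0.0003,0,0],
  ],
)

```text
time: 15.97
position: [0.6261, -0.0115, 0.0845]
eef_rot: [-3.14, 0.002, -2.45]
contact_force: [-2.4, 0.3, 6.3]
grip_width: 0.0004
```

Request:
jog_arm(
  steps=[
    [-1,-0.0015,-0.0013,0.0005,0.0003,0,0],
    [-1,-0.0015,-0.0013,0.0005,0.0003,0,0],
    [-1,-0.0015,-0.0013,0.0005,0.0003,0,0],
    [-1,-0.0015,-0.0013,0.0005,0.0003,0,0],
    [-1,-0.0015,-0.0013,0.0005,0.0003,0,0],
  ],
)

```text
time: 16.38
position: [0.6377, -0.0118, 0.0845]
eef_rot: [-3.137, 0.005, -2.45]
contact_force: [-2.2, 0.0, 5.4]
grip_width: -0.0
```

```bash
python3 -c "
from h import *
to([.66,-.012,.0844],-2.45)
c=snap('side','11'); crop(c,'pics/side11.png',180,340,170,330,4)"
```

```text
t 16.38 pos [ 0.6377 -0.0118  0.0845] F [-2.17  0.04  5.37] w -0.0
shift [-0.017  -0.0144  0.0002] turn [-0.0043  0.0045  0.0004]
```

View pics/side11.png

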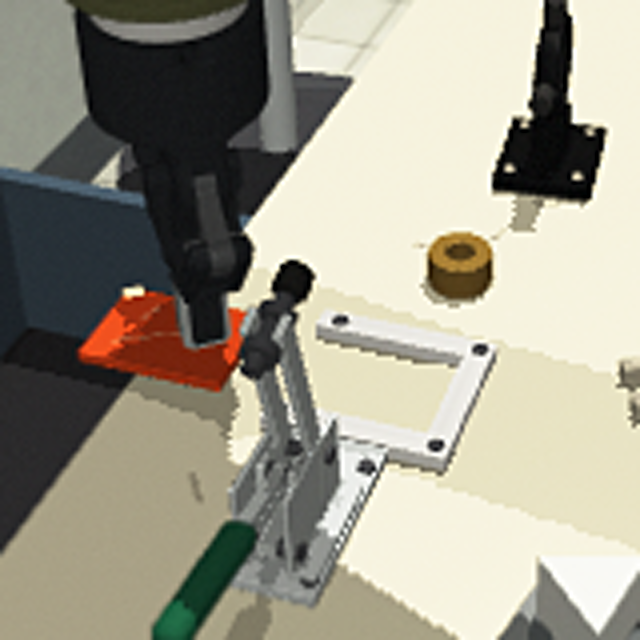

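Request:
jog_arm(
  steps=[
    [-1,-0.0015,-0.0013,0.0005,-0.0006,0.0006,0],
    [-1,-0.0015,-0.0013,0.0005,-0.0006,0.0006,0],
    [-1,-0.0015,-0.0013,0.0005,-0.0006,0.0006,0],
    [-1,-0.0015,-0.0013,0.0005,-0.0006,0.0006,0],
  ],
)

```text
time: 16.77
position: [0.6471, -0.012, 0.0845]
eef_rot: [-3.139, 0.004, -2.45]
contact_force: [-2.1, 0.4, 6.5]
grip_width: 0.0001
```

Request:
jog_arm(
  steps=[
    [-1,-0.0015,-0.0013,0.0005,0,0.0003,0],
    [-1,-0.0015,-0.0013,0.0005,0,0.0003,0],
    [-1,-0.0015,-0.0013,0.0005,0,0.0003,0],
  ],
)

```text
time: 17.02
position: [0.6541, -0.0123, 0.0845]
eef_rot: [-3.138, 0.004, -2.45]
contact_force: [-0.9, -0.1, 6.4]
grip_width: -0.0
```

Request:
jog_arm(
  steps=[
    [-1,-0.0015,-0.0013,0.0005,0,0.0003,0],
    [-1,-0.0015,-0.0013,0.0005,0,0.0003,0],
    [-1,-0.0015,-0.0013,0.0005,0,0.0003,0],
  ],
)

```text
time: 17.27
position: [0.661, -0.0125, 0.0845]
eef_rot: [-3.138, 0.004, -2.45]
contact_force: [-1.4, -1.2, 4.7]
grip_width: -0.0
```

```bash
python3 -c "
from h import *
to([.66,-.012,.0844],-2.45)
c=snap('side','12'); crop(c,'pics/side12.png',180,340,130,290,4)"
```

```text
t 17.27 pos [ 0.661  -0.0125  0.0845] F [-1.37 -1.15  4.67] w -0.0
shift [0.0004 0.0011 0.0001] turn [-0.004   0.0045  0.0003]
```

View pics/side12.png

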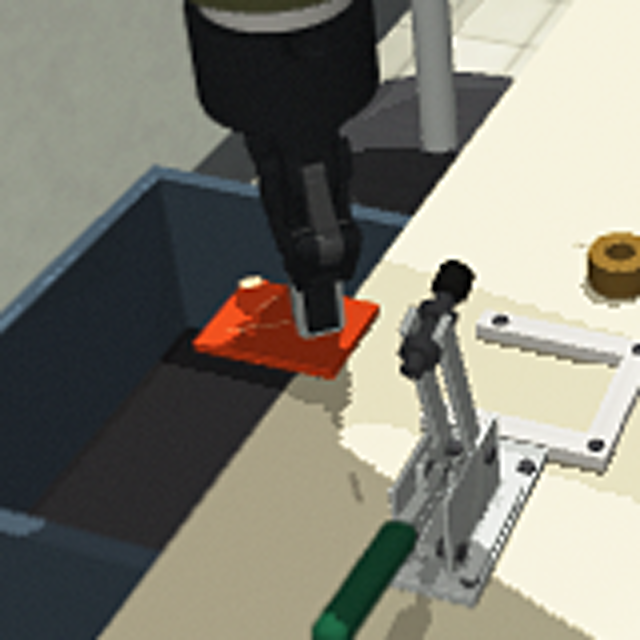

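Request:
jog_arm(
  steps=[
    [-1,-0.0015,-0.0012,0.0004,0,0.0003,0],
    [-1,-0.0015,-0.0012,0.0004,0,0.0003,0],
  ],
)

```text
time: 17.48
position: [0.6657, -0.0126, 0.0846]
eef_rot: [-3.137, 0.005, -2.45]
contact_force: [-1.2, -0.4, 5.8]
grip_width: 0.0002
```

Request:
jog_arm(
  steps=[
    [-1,-0.0015,-0.0012,0.0004,0,0.0003,0],
    [-1,-0.0015,-0.0012,0.0004,0,0.0003,0],
  ],
)

```text
time: 17.65
position: [0.671, -0.0126, 0.085]
eef_rot: [-3.135, 0.007, -2.45]
contact_force: [1.7, -1.1, 2.0]
grip_width: -0.0002
```

```bash
python3 -c "
from h import *
to([.66,-.012,.0844],-2.45)
c=snap('side','13'); crop(c,'pics/side13.png',180,340,130,290,4)"
```

```text
t 17.65 pos [ 0.671  -0.0126  0.085 ] F [ 1.67 -1.11  1.98] w -0.0002
shift [0.0081 0.0074 0.0005] turn [-0.0068  0.0066  0.0003]
```

View pics/side13.png

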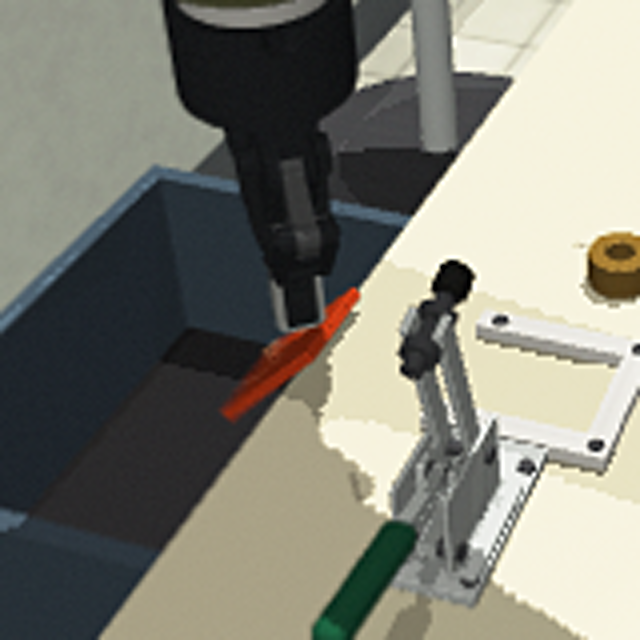

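Request:
jog_arm(
  steps=[
    [-1,-0.0008,-0.0006,0.0,0,0,0],
    [-1,-0.0005,-0.0004,0,0,0,0],
  ],
)

```text
time: 17.87
position: [0.6731, -0.0124, 0.0846]
eef_rot: [-3.135, 0.007, -2.45]
contact_force: [0.9, 1.0, -0.4]
grip_width: 0.0002
```

```bash
python3 -c "
from h import *
to([.66,-.012,.0844],-2.45)
c=snap('side','14'); crop(c,'pics/side14.png',180,340,130,290,4)"
```

```text
t 17.87 pos [ 0.6731 -0.0124  0.0846] F [ 0.89  0.97 -0.37] w 0.0002
shift [0.0098 0.0087 0.0001] turn [-0.007   0.0067  0.0004]
```

View pics/side14.png

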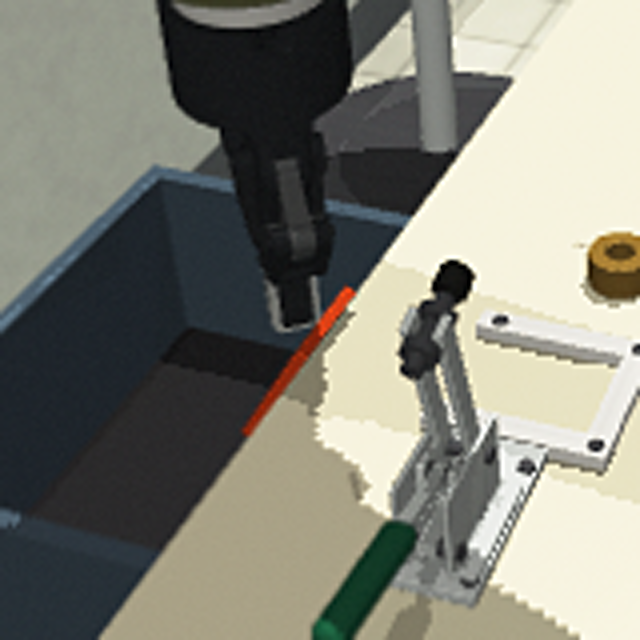

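Nearly vertical and falling. Retreat straight up and look.

Request:
jog_arm(
  steps=[
    [-1,0,0,-0.002,0,0,0],
    [-1,0,0,-0.005,0,0,0],
    [-1,0,0,-0.02,0,0,0],
    [-1,0,0,-0.03,0,0,0],
    [-1,0,0,-0.03,0,0,0],
  ],
)

```text
time: 18.33
position: [0.6669, -0.012, 0.1657]
eef_rot: [3.138, -0.008, -2.45]
contact_force: [-0.5, 0.1, -0.9]
grip_width: -0.0001
```

```bash
python3 -c "
from h import *
to([.66,-.012,.0844],-2.45)
c=snap('side','15'); crop(c,'pics/side15.png',180,400,80,330,3)
c=snap('top','15'); crop(c,'pics/top15.png',60,320,150,400,2)"
```

```text
t 18.33 pos [ 0.6669 -0.012   0.1657] F [-0.48  0.09 -0.88] w -0.0001
shift [0.0047 0.0041 0.0814] turn [ 0.0036 -0.0079  0.0005]
```

View pics/side15.png

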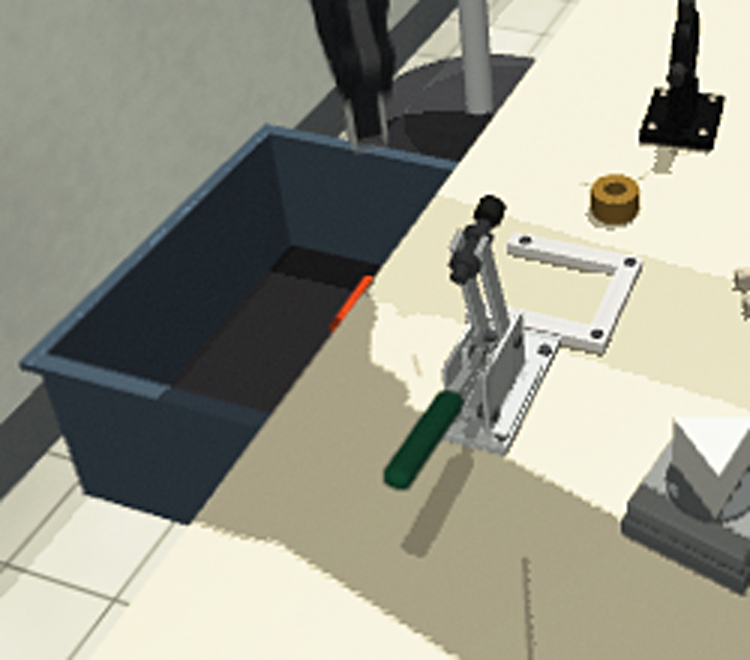

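View pics/top15.png

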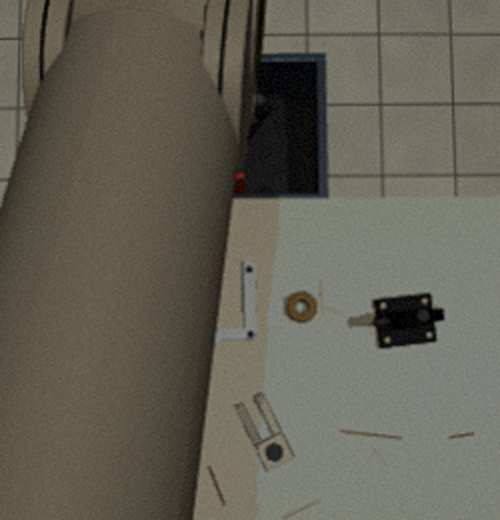

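Request:
jog_arm(
  steps=[
    [-1,0,0,-0.04,0,0,0],
    [-1,0,0,-0.04,0,0,0],
    [-1,0.028,-0.02,-0.03,0,0,0],
    [-1,0.03,-0.027,0,0,0,0],
    [-1,0.03,-0.027,0,0,0,0],
  ],
)

```text
time: 18.85
position: [0.6499, -0.1119, 0.2778]
eef_rot: [3.137, 0.001, -2.432]
contact_force: [1.1, -0.3, -1.3]
grip_width: -0.0001
```

Request:
jog_arm(
  steps=[
    [-1,0.03,-0.027,0,0,0,0],
    [-1,0.03,-0.027,0,0,0,0],
    [-1,0.03,-0.027,0,0,0,0],
    [-1,0.03,-0.027,0,0,0,0],
    [-1,0,0,0,0,0,0],
  ],
)

```text
time: 19.27
position: [0.6286, -0.2524, 0.2761]
eef_rot: [3.137, -0.007, -2.444]
contact_force: [-1.4, -2.3, 1.2]
grip_width: -0.0001
```

```bash
python3 -c "
from h import *
to([.66,-.012,.0844],-2.45)
c=snap('side','16'); crop(c,'pics/side16.png',180,400,80,330,3)
c=snap('top','16'); crop(c,'pics/top16.png',60,320,150,400,3)
from bench import env
print(env.sense()['joint_velocities'].round(3))"
```

```text
t 19.27 pos [ 0.6286 -0.2524  0.2761] F [-1.39 -2.33  1.15] w -0.0001
shift [-0.1799  0.1631  0.1913] turn [ 0.0049 -0.0069  0.0061]
[-0.101 -0.004  0.016  0.006 -0.027 -0.002 -0.001]
```

View pics/side16.png

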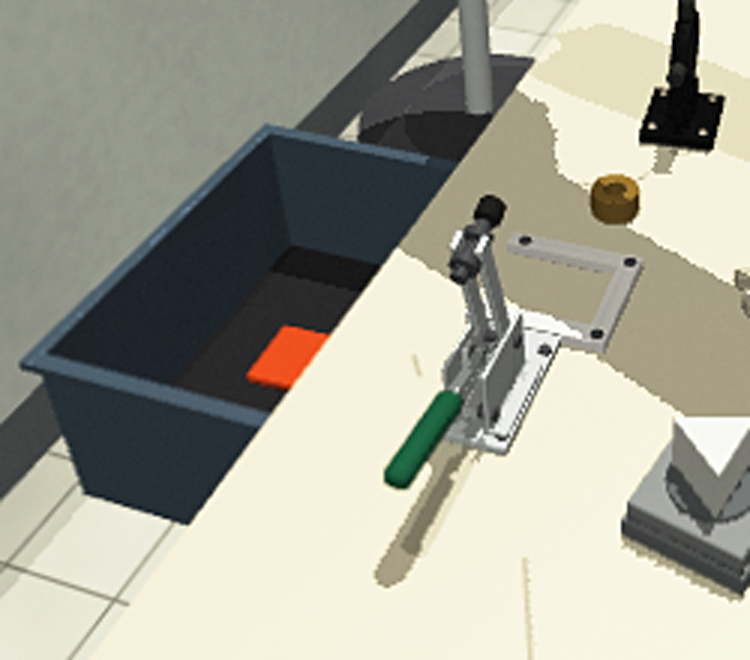

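View pics/top16.png

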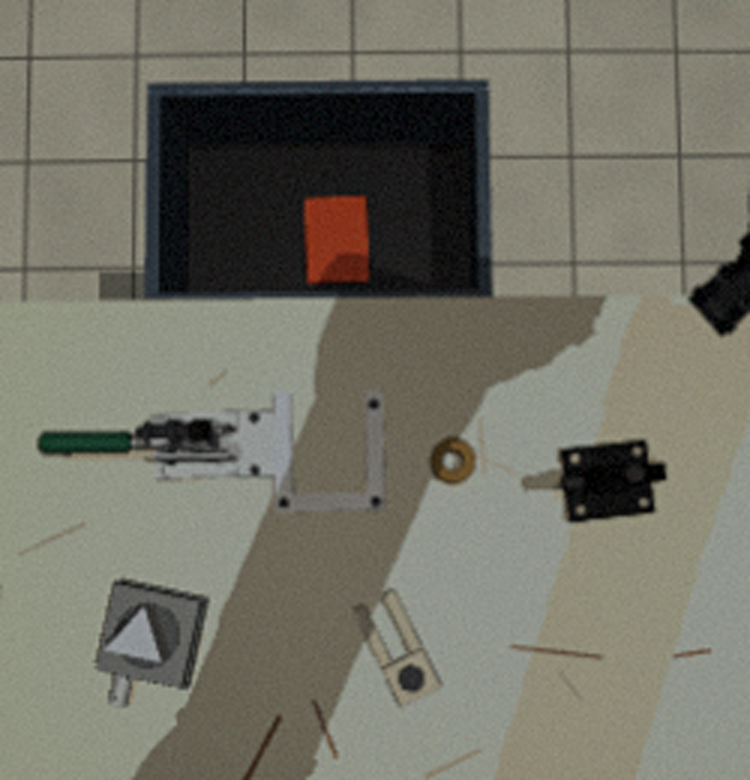

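Request:
jog_arm(
  steps=[
    [-1,0,0,0,0,0,0],
    [-1,0,0,0,0,0,0],
    [-1,0,0,0,0,0,0],
  ],
)

```text
time: 19.62
position: [0.6317, -0.2411, 0.2754]
eef_rot: [3.133, -0.004, -2.432]
contact_force: [0.4, 0.1, 0.1]
grip_width: -0.0
```

```bash
python3 -c "
from bench import order,env
print(env.sense()['position'],order.job_done())"
```

```text
the job is handed in; nothing more can be done
[ 0.63167043 -0.24113982  0.27535933] None
```

The clamp is wide open, the chipped glass is in the reject bin, and I handed the job in at about 20 s.

- **Clamp:** I pushed the green handle over with closed fingers, turning the gripper partway so its knuckles would clear the rising bar. The handle reached its stop at about 9.5 N, where 2–4 N had been moving it before, and I backed off at once. In the pictures afterwards, the handle end is within about a pixel of where it should be fully open. The bar end is about 5 pixels off in one view, which I took as my rough reading of its end.
- **Glass:** I touched down at about 5 mm/s, after a faster approach (about 13 mm/s) just above the glass. The fingers briefly read 12.5 N, above the 3–10 N carrying range but well under the 25 N limit. I then slid the glass flat at about 27 mm/s with 5–8 N until it tipped over the edge.
- **Last checks:** The final top and side pictures show the glass lying flat on the bin floor and the clamp still open. The gimbal, prism stage, collar and fork look unmoved by eye. The arm was clear of everything, with contact force near zero.

Nothing failed. The arm drifted about 0.7 mm upward per motion step near the glass, so I had to correct for that, and contact came about 1 mm higher than I had calculated.

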